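# Clamp the amber bottle on the shaker deck

## Robot

A 6-joint arm with a two-finger parallel gripper is mounted at the origin on the work surface. World frame = base frame: x ahead of the robot, y to its left, z up, the work surface at z = 0. Lengths are in m, angles in rad, forces in N, time in s.
With the tool pointing down it reaches from about 0.3 to 0.825 m from the base axis. Payload 5.4 kg.
Tool frame: the origin (TCP) lies at the very end of the fingers, on their centre line; the grasp point (between the pads) lies 19 mm behind it; z points along the fingers, y is the line along which they close (so a half turn about z gives the same grasp; the last joint's range is limited). The gripper opens to 92 mm and grips with 3 to 60 N. Pads are 20 mm wide; open, the fingers measure 128 mm over their backs; the gripper's body (75 mm by 189 mm) begins 69 mm behind the grasp point.
Start: joints at [-1.388, 0.158, 1.597, -0, 1.386, -0.21], TCP at [0.22, -0.531, 0.215] pointing down, gripper open.
Joint ranges: [-2.91, 2.91], [-0.94, 2.29], [0.18, 2.7], [-1.29, 4.43], [0.17, 2.64], [-3, 3]. Speed limits (rad/s): [2.57, 2.57, 3.14, 3.14, 3.14, 3.14].

## Interface

Orientations are given as a rotation vector (axis times angle).
In Python, from workcell import bot gives the robot as it stands. Calls block until the motion is done:
- bot.goto(position, orientation): joint-space move of the TCP to a pose.
- bot.line_to(position, rot=None, max_speed=0.15): straight line of the TCP; rot=None keeps the orientation; max_speed is the mean speed in m/s.
- bot.set_joints(angles): joint-space move.
- bot.set_gripper(opening, newtons=None): opening from 0.0 (shut) to 1.0 (fully open); newtons is the grip in N (None keeps the last); returns when the fingers have stopped.
- bot.hold(seconds).
- bot.inverse_kinematics(position, orientation): joint angles nearest the present ones, or None.
- bot.read_camera(name): name is "side" or "top" or "wrist"; returns a dict with "pixels" (420x560x3 uint8, blue, green, red), "fx", "fy", "cx", "cy" (pixels), "R" (3x3) and "t" (3): a world point X has camera coordinates R X + t. Camera axes: x right, y down, z forward; pixel columns grow to the right and rows downward; lengths in m; the calibration is good to about 2 mm. A picture is of the moment at which its call begins. There is no depth.
A pose or a line that the arm cannot do raises bot.MotionError and nothing moves.
- bot.job_done(): hands the job in; it is judged then, once.
Readings, each from a call of its own:
- bot.current_clock(): time.
- bot.current_joints(): joint angles.
- bot.current_joint_vel(): joint speeds.
- bot.current_effort(): joint torques, N m.
- bot.current_ee_pos(): TCP position.
- bot.current_tool_rot(): TCP orientation.
- bot.current_contact_force(): force on the tool from outside, world axes, zero at the start.
- bot.current_ft_torque(): the same for the moment, N m.
- bot.current_opening(): opening from 0.0 (shut) to 1.0 (fully open).
- bot.current_grip_force(): force on a finger pad.
Only numpy, scipy, OpenCV 4.12 (cv2) and the standard library are available. Lean on these libraries where they do the work, as an engineer would, in place of code of your own. Each camera call takes 0.05 s, during which the arm holds its last target. There are 200 camera calls.

## Task

Get the amber bottle on the shaker ready for shaking: slide the movable clamp bar up to it and on until the bottle stands upright and snug, without play, between the movable bar and the fixed bar at the far side. Then flip the cam lever on the bar's end fully down to lock the bar there. Do not tip the bottle and leave the other bottle, the beaker and the dishes alone.

Things in the scene. Friction and masses are not known exactly. Their poses are not given: they have to be found in the camera images.
- shaker: White bench shaker, 310 mm along its x, 300 along y, fixed to the bench. Origin: centre of its underside; x points from the movable to the fixed bar, y to the lever side, z up. Deck top at z = 95 mm. The fixed aluminium bar lies along y near the far edge (inner face x = +115, z = 115 to 141 mm). The movable bar, 20 mm thick, same height, rides on 22 mm high rails along x at y = +-127 mm.
- clamp_bar (a joint): Travel of the movable clamp bar in m, 0 to 0.17, growing along the shaker's +x towards the fixed bar. Its pushing face is at shaker x = -100 mm + travel, so the gap between the bars is 215 mm - travel; the 76 mm bottle is snug at 0.139. It slides with about 2 N while the lever is up and is braked when the lever is down.
- bar_tab (a point): Top centre of the black upright tab on the movable bar, at the end away from the lever (shaker y = -98 mm): 14 mm thick along the shaker's x, 40 mm along y, its top 66 mm above the bar's top (207 mm above the bench). To be pinched or pushed to slide the bar. Axes as the shaker's.
- cam_lever (a joint): Angle of the cam lever in rad: 0 standing straight up (bar free), growing as it is folded outward, to the shaker's +y; 1.6 is fully down, flat, locked. The cam begins to bite on the rail at about 0.75 and then resists a little; it stays where it is left.
- lever_pivot (a point): Hinge axis of the cam lever, on the +y end of the movable bar (shaker y = 127 mm, z = 132.5 mm); the hinge runs along the shaker's x. Axes as the shaker's.
- lever_tip (a point): Free end of the cam lever, 110 mm from its hinge axis, on the lever's midline. The black grip is the last 60 mm: 24 mm wide along the shaker's x, 14 mm thick. Its z axis points along the lever away from the hinge; its y axis is the side that leads when folding down.
- bottle: Brown glass bottle with white cap, 76 mm in diameter, 165 mm tall, about 0.6 kg, standing loose on the deck between the two bars. Origin at the centre of its underside, z up.
- spare_bottle: Smaller brown bottle, 66 mm in diameter, 140 mm tall, on the bench beside the shaker; not to be moved. Origin at the centre of its underside.
- beaker: Glass beaker, 80 mm in diameter, 100 mm tall, on the bench beside the shaker, on the lever's side; not to be moved. Origin at the centre of its underside.
- dishes: Stack of white dishes, 90 mm in diameter, 50 mm tall, on the bench beside the shaker; not to be moved. Origin at the centre of its underside.
Things that resemble listed ones, but are neither listed nor needed, are in the scene too. Leave any purple look-alike of the bottle alone.

How it is judged:
On the way:
1. the movable bar holds the bottle snug against the fixed bar (play under 5 mm) while the lever is still up (under 0.8 rad) (value of joint clamp_bar between 0.134 and 0.144 m and value of joint cam_lever below 0.8 rad and x of bottle in the frame of shaker above 0.068 m and angle between bottle's own z axis and vertical below 0.12 rad), for 0.1 s.
At the end, for the whole second after the job is handed in: The bottle stands upright (within 0.1 rad) and at rest on the deck between the bars, the movable bar closed on it with less than 5 mm of play in all (bar travel 0.134 to 0.144), and the cam lever is down beyond 1.4 rad of its 1.6 (value of joint clamp_bar between 0.134 and 0.144 m and value of joint cam_lever above 1.4 rad and x of bottle in the frame of shaker between 0.068 and 0.086 m and y of bottle in the frame of shaker between -0.09 and 0.09 m and angle between bottle's own z axis and vertical below 0.1 rad and linear speed of bottle below 0.02 m/s); the robot touches nothing.
It fails at once if the bottle is tipped by more than 0.35 rad (angle between bottle's own z axis and vertical above 0.35 rad).
It fails at once if the spare bottle, the beaker or the dishes are moved by more than 30 mm (distance of any of spare_bottle, beaker, dishes from where it was at the start of the episode above 0.03 m).
It also fails if it takes over 51 s, if anything falls off the work surface, if the arm or the gripper's body presses on something with over 40 N, if the wrist force passes 120 N, or if a joint passes its speed limit or range.

## Working session

There is one attempt and no reset: what is moved stays moved. The work goes in short steps, each a Python script; the robot and the scene stay as the last script left them, time stands still between calls to the robot, and variables do not carry over. Pictures are saved under pics/ and viewed, at most 10 in all, crops included, and the job is handed in when it is done.

```bash
mkdir -p pics; python3 - <<'E'
from workcell import bot
import cv2,numpy as np
for n in("top","side"):
    c=bot.read_camera(n); cv2.imwrite(f"pics/{n}0.png",c["pixels"]); np.savez(f"pics/{n}0.npz",**c)
    print(n,c["fx"],c["cx"],c["cy"],-c["R"].T@c["t"],c["R"].round(3).tolist())
print(bot.current_tool_rot(),bot.current_clock())
E
```

```text
top 387.2342688849201 282.7181056977298 204.49762619022624 [ 4.67255168e-01 -9.49344927e-04  1.02066914e+00] [[0.102, -0.995, -0.004], [-0.974, -0.099, -0.202], [0.2, 0.024, -0.979]]
side 523.6947105740643 275.68319105648544 206.95111141172308 [0.3027747  0.76824177 1.03344348] [[-0.925, -0.38, -0.007], [-0.271, 0.673, -0.688], [0.266, -0.634, -0.726]]
[-3.07960882e+00 -6.12741532e-01  4.57034042e-05] 0.1
```

View pics/top0.png

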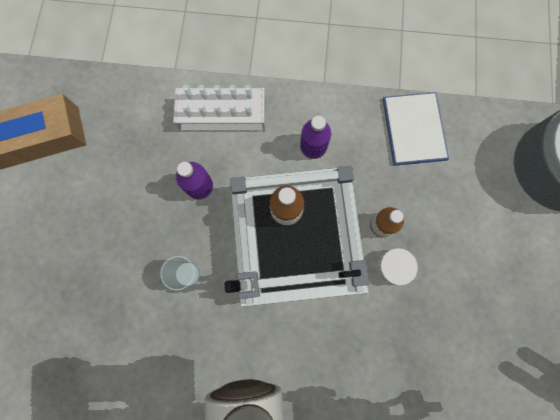

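View pics/side0.png

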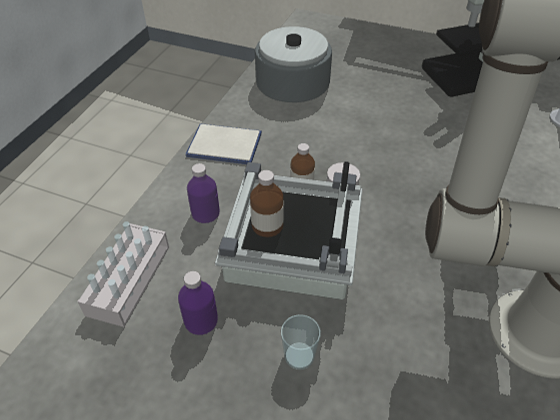

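The amber bottle on the deck is at top (287,203) and side (267,205). The purple bottles at top (195,180) and (315,137) are decoys, and the small amber one at (390,222) is the spare. The tab is near top (350,273), the lever near (240,286) and the beaker at (180,273). I'll confirm these in enlarged crops.

```bash
python3 - <<'E'
import cv2
a=cv2.imread("pics/top0.png")[155:315,215:385]; cv2.imwrite("pics/tc.png",cv2.resize(a,(637,600),interpolation=cv2.INTER_CUBIC))
a=cv2.imread("pics/side0.png")[150:305,205:375]; cv2.imwrite("pics/sc.png",cv2.resize(a,(658,600),interpolation=cv2.INTER_CUBIC))
E
```

```text
(no output)
```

View pics/tc.png

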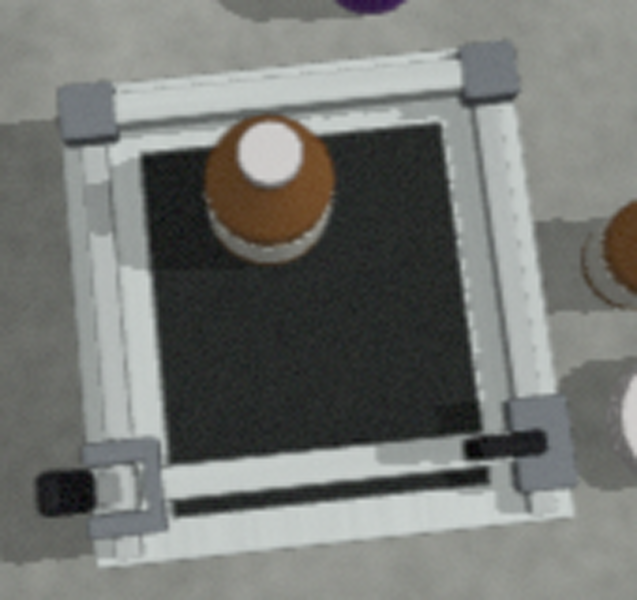

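View pics/sc.png

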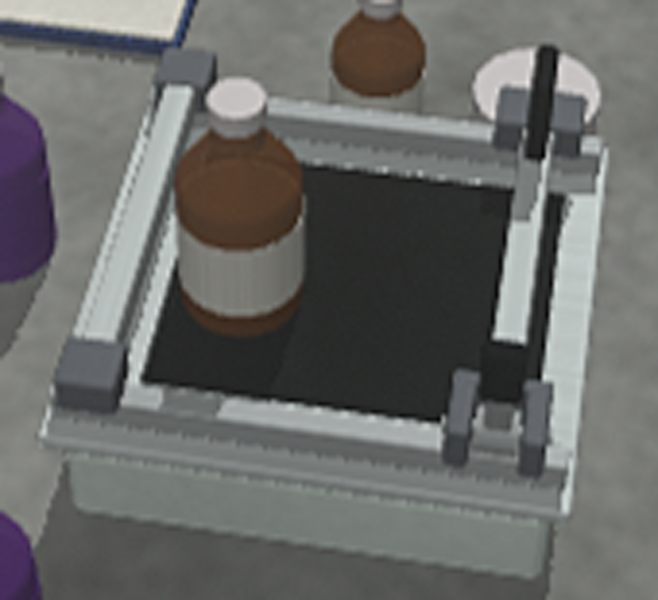

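```bash
cat > fit.py <<'E'
import numpy as np, cv2
from scipy.optimize import least_squares
C={n:dict(np.load(f"pics/{n}0.npz")) for n in("top","side")}
def proj(n,X):
    c=C[n]; q=np.atleast_2d(X)@c["R"].T+c["t"]; return np.c_[c["fx"]*q[:,0]/q[:,2]+c["cx"],c["fy"]*q[:,1]/q[:,2]+c["cy"]]
def world(p,P):
    s,c=np.sin(p[2]),np.cos(p[2]); P=np.asarray(P,float)
    return np.stack([p[0]+c*P[...,0]-s*P[...,1],p[1]+s*P[...,0]+c*P[...,1],P[...,2]],-1)
def model(p):
    xb=-.110+p[3]; a=p[4]
    return dict(n1=(-.155,.15,.095),n2=(-.155,-.15,.095),f1=(.155,.15,.095),tab=(xb,-.098,.207),
      tip=(xb,.127+.11*np.sin(a),.1325+.11*np.cos(a)),bot=(p[5],p[6],.26))
T=lambda u,v:(215+u/3.75,155+v/3.75)
S=lambda u,v:(205+u/3.871,150+v/3.871)
obs=[("top","n1",T(100,566)),("top","n2",T(574,516)),("side","n1",S(571,485)),("side","n2",S(604,143)),("side","f1",S(48,408)),
 ("top","tab",T(512,441)),("side","tab",S(547,50)),("top","tip",T(52,493)),("side","tip",S(505,350)),("top","bot",T(270,154)),("side","bot",S(237,97))]
def res(p):
    m=model(p); return np.concatenate([proj(n,world(p,m[k]))[0]-o for n,k,o in obs])
if __name__=="__main__":
    r=least_squares(res,[.5,0,0,.01,0.2,.05,0],loss="soft_l1")
    print(r.x.round(4)); 
    for o,e in zip(obs,res(r.x).reshape(-1,2)): print(o[:2],e.round(1))
    np.save("p.npy",r.x)
    a=C["top"]["pixels"].copy()
    # other objects: rough ground positions from the top camera at mid height
    for nm,uv,z in(("beaker",(180,273),.05),("spare",(397,216),.14),("dishes",(399,267),.05)):
        c=C["top"]; d=c["R"].T@np.array([(uv[0]-c["cx"])/c["fx"],(uv[1]-c["cy"])/c["fy"],1]); o=-c["R"].T@c["t"]; print(nm,(o+d*(z-o[2])/d[2]).round(3))
    print({k:world(r.x,v).round(4).tolist() for k,v in model(r.x).items()})
E
python3 fit.py
```

```text
[ 0.5903 -0.0243  0.2049  0.0019  0.3013  0.0571  0.0246]
('top', 'n1') [0.4 0.1]
('top', 'n2') [ 2.3 -0.2]
('side', 'n1') [-0.1  5.7]
('side', 'n2') [ 1.3 -0.8]
('side', 'f1') [-2.9  5.3]
('top', 'tab') [2.4 0.5]
('side', 'tab') [-0.2  1.8]
('top', 'tip') [-1.3 -0.2]
('side', 'tip') [-0.1 -1.2]
('top', 'bot') [-0.2 -0.2]
('side', 'bot') [ 0.3 -0.2]
beaker [0.468 0.258 0.05 ]
spare [ 0.647 -0.244  0.14 ]
dishes [ 0.538 -0.279  0.05 ]
{'n1': [0.408, 0.091, 0.095], 'n2': [0.469, -0.2027, 0.095], 'f1': [0.7115, 0.1541, 0.095], 'tab': [0.5043, -0.1423, 0.207], 'tip': [0.4519, 0.11, 0.2375], 'bot': [0.6412, 0.0114, 0.26]}
```

```bash
sed -i 's/S(571,485)/S(567,513)/;s/S(48,408)/S(43,444)/' fit.py; python3 fit.py; python3 - <<'E'
import numpy as np,cv2
from fit import *
p=np.load("p.npy")
xb=-.11+p[3]
tab=[(xb+i*.007,-.098+j*.02,z) for z in(.207,.141) for i,j in((-1,-1),(-1,1),(1,1),(1,-1))]
bar=[(.115,y,.141) for y in np.linspace(-.11,.11,12)]+[(xb+.01,y,.141) for y in np.linspace(-.07,.1,12)]
ext=[(x,y,.117) for x in(-.155,.155) for y in (-.127,.127)]
a=p[4];u=np.array([0,np.sin(a),np.cos(a)]);v=np.array([0,np.cos(a),-np.sin(a)]);h=np.array([xb,.127,.1325])
lev=[h+np.array([i*.012,0,0])+u*l+v*j*.007 for l in(.11,.05) for i,j in((-1,-1),(-1,1),(1,1),(1,-1))]
th=np.linspace(0,6.28,24);bt=[(p[5]+.038*np.cos(t),p[6]+.038*np.sin(t),.095) for t in th]
out=[]
for n,(x0,y0,x1,y1,s) in dict(top=(215,155,385,315,2.35),side=(205,150,375,305,2.35)).items():
    im=cv2.resize(C[n]["pixels"][y0:y1,x0:x1],None,fx=s,fy=s,interpolation=cv2.INTER_CUBIC)
    for P,col in((tab,(0,0,255)),(bar,(0,200,0)),(ext,(255,0,255)),(lev,(0,255,255)),(bt,(255,255,0))):
        for q in proj(n,world(p,P)): cv2.circle(im,tuple(int(w) for w in ((q+.5-[x0,y0])*s)),1,col,-1)
    out.append(cv2.resize(im,(399,376)))
cv2.imwrite("pics/ov.png",np.hstack(out))
E
```

```text
[ 0.5899 -0.0195  0.2124  0.0017  0.2656  0.0567  0.0193]
('top', 'n1') [-1.1  0.5]
('top', 'n2') [ 0.7 -0.8]
('side', 'n1') [ 1.  -0.2]
('side', 'n2') [0.5 0.1]
('side', 'f1') [-2.1 -1.9]
('top', 'tab') [0.4 0.1]
('side', 'tab') [-0.9  2.9]
('top', 'tip') [-1.4  0.2]
('side', 'tip') [ 0.3 -1.4]
('top', 'bot') [-0.2 -0.2]
('side', 'bot') [ 0.3 -0.2]
beaker [0.468 0.258 0.05 ]
spare [ 0.647 -0.244  0.14 ]
dishes [ 0.538 -0.279  0.05 ]
{'n1': [0.4067, 0.0945, 0.095], 'n2': [0.47, -0.1988, 0.095], 'f1': [0.7098, 0.1598, 0.095], 'tab': [0.5047, -0.1381, 0.207], 'tip': [0.4511, 0.1101, 0.2386], 'bot': [0.6412, 0.0114, 0.26]}
```

View pics/ov.png

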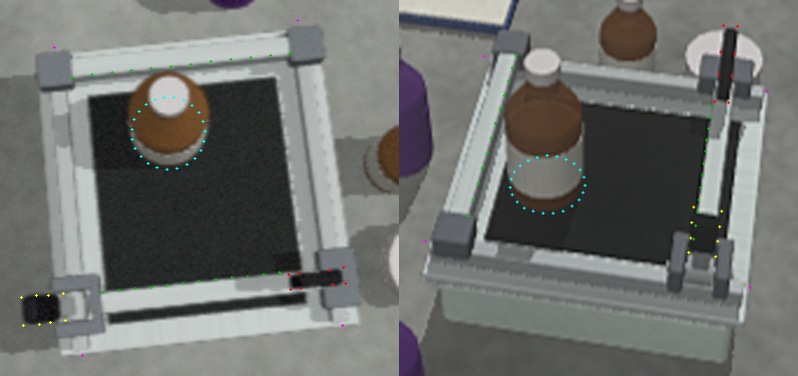

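The overlay fits both views to about 3 mm: tab, lever at about 0.27 rad, fixed bar, and the amber bottle between the bars. Next I pinch the tab.

```bash
cat > h.py <<'E'
from workcell import bot
import numpy as np
from fit import world
p=np.load("p.npy"); yaw=p[2]
def W(x,y,z): return world(p,(x,y,z))
def S(X):
    d=np.asarray(X)[:2]-p[:2]; c,s=np.cos(yaw),np.sin(yaw); return np.array([c*d[0]+s*d[1],-s*d[0]+c*d[1],X[2]])
def F():
    f=np.array(bot.current_contact_force()); c,s=np.cos(yaw),np.sin(yaw); return np.array([c*f[0]+s*f[1],-s*f[0]+c*f[1],f[2]])
def rv(k):
    f=(yaw+np.pi/2)/2+k*np.pi/2; return np.pi*np.array([np.cos(f),np.sin(f),0])
E
python3 - <<'E'
from h import *
xb=-.11+p[3]
sol=[]
for k in(0,1):
    q=[bot.inverse_kinematics(W(x,y,z),rv(k)) for x,y,z in((xb,-.098,.28),(.029,-.098,.17),(.029,.118,.3),(.029,.21,.135))]
    print(k,[None if a is None else np.round(a,2).tolist() for a in q]); sol.append(9 if any(a is None for a in q) else max(abs(a[5]) for a in q))
k=int(np.argmin(sol)); np.save("k.npy",k)
bot.goto(W(xb,-.098,.28),rv(k)); bot.line_to(W(xb,-.098,.170),max_speed=.1)
print(F()); bot.set_gripper(0,40)
print(bot.current_opening()*92,bot.current_grip_force(),F(),S(bot.current_ee_pos()),bot.current_clock())
c=bot.read_camera("side"); import cv2; cv2.imwrite("pics/s1.png",c["pixels"])
E
```

```text
0 [[-0.5, -0.01, 1.65, -0.0, 1.51, -0.71], [-0.36, 0.38, 1.42, -0.0, 1.34, -0.57], [-0.03, 0.19, 1.4, -0.0, 1.56, -0.24], [0.12, 0.3, 1.59, -0.0, 1.25, -0.09]]
1 [[-0.5, -0.01, 1.65, 0.0, 1.51, 2.43], [-0.36, 0.38, 1.42, 0.0, 1.34, 2.57], [-0.03, 0.19, 1.4, 0.0, 1.56, 2.9], None]
[ 0.32450747  0.2723195  -0.24647161]
13.619943926231276 39.99638557434082 [0.40808361 0.08388055 0.60377116] [-0.10830068 -0.0979928   0.16997602] 4.2917
```

View pics/s1.png

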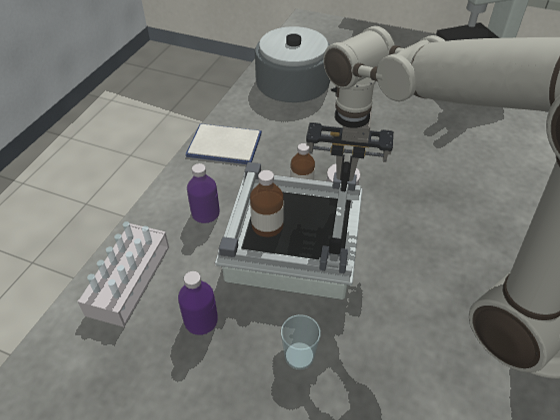

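The tab is gripped (13.6 mm between the pads, 40 N). Now I slide the bar and creep in, watching the force.

```bash
python3 - <<'E'
from h import *
bot.line_to(W(-.005,-.098,.170),max_speed=.06); print(F(),bot.current_clock())
x=-.005
while x<.036:
    x+=.0015; bot.line_to(W(x,-.098,.170),max_speed=.03); f=F(); print(round(x,4),f.round(1),round(S(bot.current_ee_pos())[0],4))
    if f[0]<-14: break
print(bot.current_clock(),bot.current_opening()*92)
c=bot.read_camera("side"); import cv2; cv2.imwrite("pics/s2.png",cv2.resize(c["pixels"][120:320,180:400],(660,600)))
E
```

```text
[-0.66592184 -4.80127175 -1.40936242] 6.2167
-0.0035 [-1.  -4.4 -0.6] -0.0031
-0.002 [-0.8 -5.  -0.8] -0.0016
-0.0005 [-1.2 -4.4 -1.6] -0.0001
0.001 [-1.1 -5.7  0.7] 0.0014
0.0025 [-2.  -4.4 -0.1] 0.0029
0.004 [-0.7 -4.9 -0.8] 0.0044
0.0055 [-0.4 -4.6 -0.5] 0.0059
0.007 [-1.6 -5.4 -0.5] 0.0074
0.0085 [-0.9 -5.4 -0.2] 0.0089
0.01 [-0.4 -6.  -0.9] 0.0104
0.0115 [-2.4 -5.6 -0.2] 0.0116
0.013 [-2.3 -5.3  0.8] 0.0129
0.0145 [-3.9 -5.1  0.2] 0.0143
0.016 [-3.1 -4.8  1.3] 0.0159
0.0175 [-3.8 -5.6  0.2] 0.0174
0.019 [-3.7 -5.4  0.1] 0.0188
0.0205 [-3.6 -5.2  0.6] 0.0203
0.022 [-4.  -4.8  0.7] 0.0218
0.0235 [-3.5 -5.4  1.5] 0.0233
0.025 [-4.5 -5.6  0.3] 0.0248
0.0265 [-3.4 -5.1  0.1] 0.0263
0.028 [-3.6 -5.1 -0.4] 0.0278
0.0295 [-4.6 -5.5  0.5] 0.0292
0.031 [-8.1 -4.2  3.4] 0.0297
0.0325 [-15.6  -4.3   4.7] 0.0297
12.4667 13.793472691281822
```

View pics/s2.png

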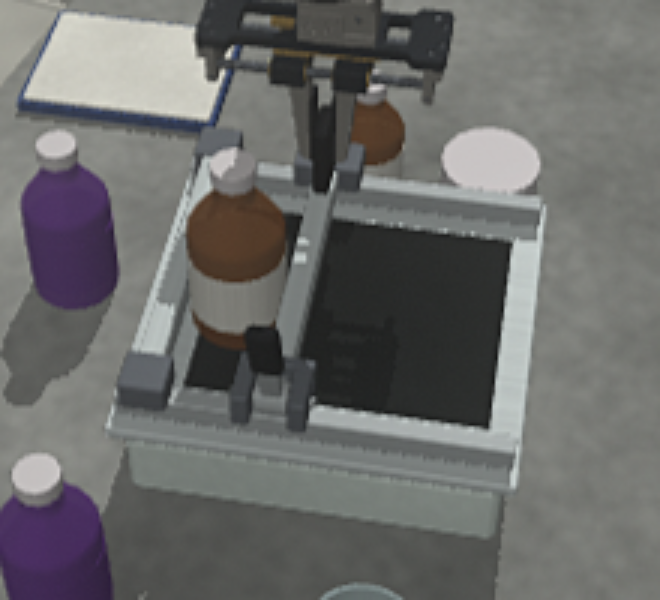

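The bottle stands upright and snug: its cap is at (232,170) in the crop, and the tool stopped dead at x = 0.0297 against 0.029 expected. I'll release the tab and fold the lever.

```bash
python3 - <<'E'
from h import *
xb=.0297
bot.line_to(W(xb,-.098,.170),max_speed=.03); bot.hold(.2); print(F())
bot.set_gripper(0.6); bot.line_to(W(xb,-.098,.30),max_speed=.2)
bot.set_gripper(0,20); bot.line_to(W(xb,.113,.30),max_speed=.2); bot.line_to(W(xb,.113,.215),max_speed=.12)
f0=F(); print(f0,bot.current_clock())
r=.085
for a in np.arange(.2,1.641,.08):
    u=np.array([np.sin(a),np.cos(a)]);v=np.array([np.cos(a),-np.sin(a)])
    c=np.array([.127,.1325])+u*r-v*.005
    bot.line_to(W(xb,c[0]-.010,c[1]),max_speed=.08); f=F()-f0; print(round(a,2),f.round(1))
    if np.linalg.norm(f)>40: break
g=S(bot.current_ee_pos()); print(g,bot.current_clock())
c=bot.read_camera("side"); import cv2; cv2.imwrite("pics/s3.png",cv2.resize(c["pixels"][120:320,180:400],(660,600)))
E
```

```text
[-1.84264544 -5.37091767  0.32247938]
[ 0.60875466 -0.13670133  1.00144911] 17.4667
0.2 [-0.7  0.5 -0.5]
0.28 [-0.6  0.6 -1.2]
0.36 [-1.6 -0.8 -0.3]
0.44 [-0.8 -1.  -2. ]
0.52 [-1.8  1.6 -0.6]
0.6 [-0.6 -0.4 -0.6]
0.68 [-0.8  0.3 -0.8]
0.76 [-0.5  0.7 -0.7]
0.84 [-0.1 -1.2 -0. ]
0.92 [-0.1 -0.2 -1.1]
1.0 [-4.  -0.7  2.3]
1.08 [-0.5 -1.   2. ]
1.16 [ 0.3 -1.5  1.6]
1.24 [-0.9  0.4  2.4]
1.32 [-0.1 -0.6  0.6]
1.4 [-0.1 -0.4  0.3]
1.48 [-0.6  1.9 -0.3]
1.56 [-0.2  0.1  3.1]
1.64 [-12.4   0.9  30.3]
[0.030928   0.20195715 0.13801049] 22.3167
```

View pics/s3.png

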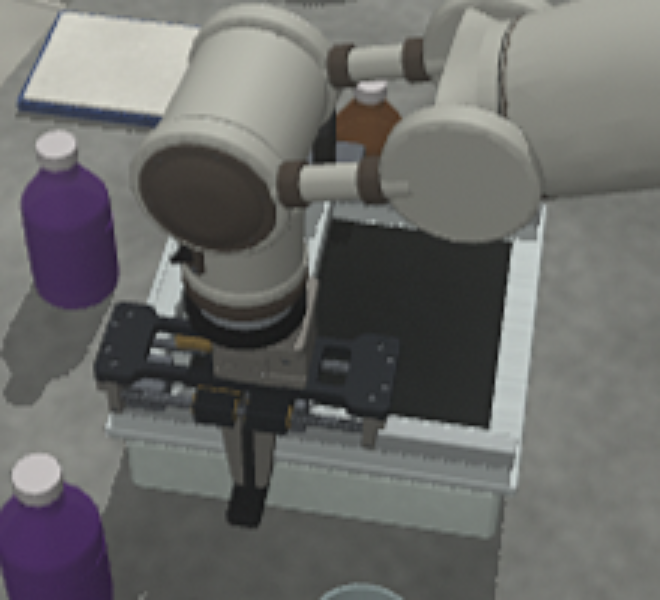

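The lever lies flat under the fingertips at (248,505) and hit its stop at 30 N. I'll retreat and check.

```bash
python3 - <<'E'
from h import *
bot.line_to(W(.0297,.202,.22),max_speed=.15); bot.line_to(W(-.0,.25,.36),max_speed=.2); bot.goto(W(-.20,.20,.36),rv(0))
bot.hold(.3); print(bot.current_clock(),F())
import cv2
o=[bot.read_camera(n)["pixels"] for n in("side","top")]
cv2.imwrite("pics/e.png",np.hstack([cv2.resize(o[0][120:380,180:400],(390,460)),cv2.resize(o[1][130:320,160:400],(400,460))]))
E
```

```text
25.15 [1.35993142 0.40419777 0.30437504]
```

View pics/e.png

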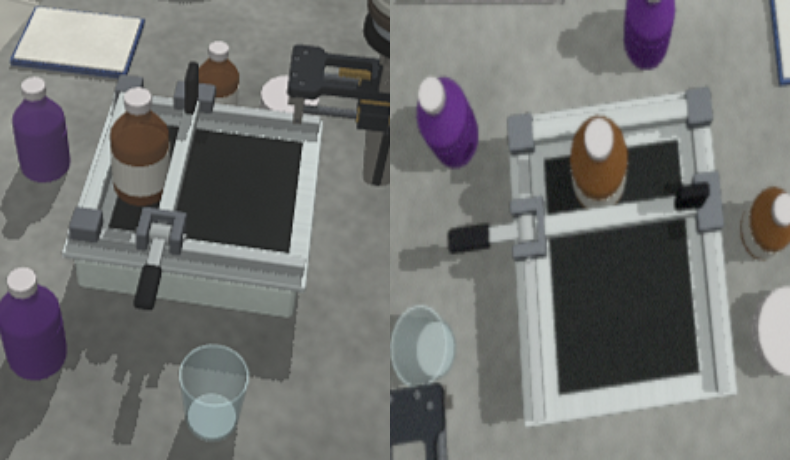

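The bottle is upright at (139,150) on the left and (600,160) on the right. The bar lies against it, the lever is flat at (148,275) and (468,238), and the neighbours are in place. I'm handing the job in.

```bash
python3 -c "
from workcell import bot
print(bot.job_done())"
```

```text
the job is handed in; nothing more can be done
None
```

The job is handed in, with no verdict returned: the amber bottle stands upright and snug between the bars (bar stopped at about 0.139 m travel by the tool's position), the cam lever is folded flat against its stop, and the final picture shows the neighbours in place.

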